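Roll a belt pulley to the bench stop and chock it

ROBOT

A 6-joint arm with a two-finger parallel gripper is mounted at the origin on the work surface. World frame = base frame: x ahead of the robot, y to its left, z up, the work surface at z = 0. Lengths are in m, angles in rad, forces in N, time in s.
With the tool pointing down it reaches from about 0.375 to 0.9 m from the base axis. Payload 3.1 kg.
Tool frame: the origin (TCP) lies on the centre line of the jaws, within the pads' length; the fingertips stand 8 mm ahead of it and the grasp point (between the pads) lies 11 mm behind it; z points along the fingers, y is the line along which they close (so a half turn about z gives the same grasp; the last joint's range is limited). The gripper opens to 85 mm and grips with 20 to 120 N. Pads are 22 mm wide; open, the fingers measure 114 mm over their backs; the gripper's body (76 mm by 85 mm) begins 54 mm behind the grasp point. The pads swing forward as they close: fully open they stand 13 mm farther back than shut.
Start: joints at [-1.379, 0.527, 1.433, -0, 1.181, -0.178], TCP at [0.226, -0.583, 0.239] pointing down, gripper open.
Joint ranges: [-3.08, 3.08], [-0.75, 2.2], [0.22, 2.44], [-1.43, 4.57], [0, 2.65], [-2.85, 2.85]. Speed limits (rad/s): [2.79, 2.79, 3.14, 3.14, 3.14, 3.14].

INTERFACE

Orientations are given as a unit quaternion [x, y, z, w].
In Python, from station import * gives the robot as it stands.
- The arm moves only by the tool play_rows, never from a script. Its argument "rows" is a list of rows, each a list of 3 entries, a list of its own where there are three numbers: the turn, a rotation vector about the tool's x, y, z in degrees, then the shift along the tool's x, y, z in mm, then the closure, from 0 (fully open) to 1 (shut). In form: [[[ax, ay, az], [dx, dy, dz], jaw], ...]. A call has 1 to 12 rows; each row shifts and turns the commanded pose from where the row before left it, along the tool's axes as they then stand; what a row does not reach is not made up. A row lasts 1/12 s, in which the tool goes at most 41.7 mm and 7.16 degrees, less where a joint would pass 70% of its speed; a pose out of reach is approached as far as the arm can. A call with a gripper value outside its range is refused whole. The fingers move at their own pace and stop on an object; "grip_force" is the grip in N (left out, the last holds). Time passes only in rows, so rows that do not move let the fingers close. It gives the time, the measured TCP pose, the force, the opening and the grip force at its end, in the units of the state.
- sense(): the state, without advancing time (a new reading comes with each control period).
- snapshot(name): name is "side" or "top"; returns (picture, depth): 480x640x3 uint8, red, green, blue; 480x640 float32, m along the optical axis (not along the pixel's ray), 0 where there is no reading.
- get_calibration(name): a dict with "vfov" (degrees; the focal length in pixels is half the picture's height over the tangent of half this angle, whatever the lens; pixels are square), "cx", "cy" (the principal point, pixels), "k1" (the pictures are not rectified: a ray, as slopes to the right and down, at radius r is drawn at 1 + k1 r^2 times it, then the intrinsics apply), "xyz" and "attitude" of the camera in the world. Camera axes: x right, y down, z forward; pixel columns grow to the right and rows downward; lengths in m; the calibration is good to about 2 mm. A picture is of the moment at which its call begins. get_calibration takes no time and is no camera call.
- sign_off(): hands the job in; it is judged then, once.
The state is a dict: "t": time; "q": joint angles; "qd": joint speeds; "tau": joint torques, N m; "tcp_pos": TCP position; "tool_rot": TCP orientation; "force": force on the tool from outside, world axes, zero at the start; "ft_torque": the same for the moment, N m; "finger_gap": opening from 0.0 (shut) to 1.0 (fully open); "gripper_force": force on a finger pad.
Only numpy, scipy, OpenCV 4.12 (cv2) and the standard library are available. Lean on these libraries where they do the work, as an engineer would, in place of code of your own. Each camera call takes 0.05 s, during which the arm holds its last target. There are 200 camera calls.

TASK

Pick up the wheel chock by its grip, set it on the bench behind the standing belt pulley and use its ramp to roll the pulley on its rim, upright and straight, up to the orange foot of the blue end stop. Press on gently until the chock holds the pulley against the sprung foot with a light squeeze (about 2 to 8 N, never more than 10 N), and leave it wedged there, chock flat on the bench. Keep the gripper itself off the pulley, do not lift or lay down the pulley, and leave the other things alone.

Things in the scene. Friction and masses are not known exactly. Their poses are not given: they have to be found in the camera images.
- pulley_center (a point): centre of the belt pulley: grooved aluminium disc, dark faces with one yellow spot, 110 mm diameter, 30 mm thick, about 0.65 kg, standing on its rim, free to roll. Its centre is 55 mm above the bench; y axis = axle (level), x and z turn as it rolls. At the start the axle is square to the stop's x axis within 0.06 rad and the centre within 6 mm of that axis sideways
- stop: blue end stop bolted to the bench. Origin on the bench; its x axis is level and points away from the pulley: the pulley is rolled along +x of the stop towards the origin, its centre on the line y = 0. An upright plate, 90 mm wide, 92 mm tall, at x = 48 to 62 mm carries a screw with an orange foot at its end
- stop_axis (a point): point on the stop's screw axis, 55 mm above the stop's origin, same axes. The orange foot (60 mm wide, 44 mm tall, centred on this axis) has its flat face to -x. The screw is set anew each time and not measured: the free face lies anywhere from x = 0 to x = -60 mm, to be found by feel or seen. The foot is sprung: it yields 1 mm per 4 N, at most 8 mm
- chock_grip (a point): wheel chock standing on the bench: yellow, black rubber sole that grips well, 46 mm wide (y), about 0.45 kg; the point is in its black grip rib, 56 mm above the underside; x points level to the ramp, z up. The rib is 24 mm thick (y), 36 mm long (x, point midway), rising to 82 mm above the underside from the 32 mm tall rear body, which reaches 26 mm behind the point
- chock_ramp (a point): middle of the chock's ramp face, 28 mm above the underside and 64 mm ahead (+x) of the grip point, same axes. The face falls to +x at 50 degrees to the bench, from 46 to 10 mm up. When it touches the pulley, both on the bench, the grip point is 113 mm behind the pulley's centre. Pressed hard against a blocked pulley the chock slides beneath and lifts it
- spanner_grip (a point): bystander: steel spanner 170 mm long lying on the bench; this point is on its shaft
- idler_center (a point): bystander: small steel idler pulley, 72 mm diameter, 24 mm tall, lying flat; its centre
- bearing_center (a point): bystander: steel bearing ring, 52 mm diameter, 15 mm tall, lying flat; its centre
- spray_center (a point): bystander: standing spray can, 64 mm diameter, 190 mm tall; its centre
Not all that is in view belongs to the job. Leave any green or turquoise look-alike of the part that bears chock_grip alone. Leave any pink look-alike of the part that bears pulley_center alone.

How it is judged:
By the outcome, as a careful person would: the job done as asked, in the order asked, and still so for the second after the job is handed in, with the robot touching nothing.
It also fails if it takes over 72 s, if anything falls off the work surface, if the arm or the gripper's body presses on something with over 40 N, if the wrist force passes 120 N, or if a joint passes its speed limit or range.

## Working session

There is one attempt and no reset: what is moved stays moved. The work goes in short steps, Python scripts to look and compute and a tool call to move; the robot and the scene stay as the last step left them, time stands still between calls to the robot, and variables do not carry over. Pictures are saved under pics/ and viewed, at most 10 in all, crops included, and the job is handed in when it is done.

Besides the shell and the picture viewer there is one more tool, called after "Emit:" as name([rows], argument=value, ...), one row to a line, values as JSON. play_rows: Moves the arm, as the interface text tells. Its arguments: {"type":"object","properties":{"rows":{"type":"array","items":{"type":"array"}},"grip_force":{"type":"number"}},"required":["rows"]}

```bash
mkdir -p pics; cat > h.py <<'E'
from station import *
import numpy as np, cv2
from scipy.spatial.transform import Rotation as R
def cam(n):
    c=get_calibration(n); f=240/np.tan(np.radians(c["vfov"])/2); return c,f
def pts(n,d,uv):
    c,f=cam(n); uv=np.atleast_2d(np.array(uv,float))
    s=(uv-[c["cx"],c["cy"]])/f; r=s.copy()
    for _ in range(20): r=s/(1+c["k1"]*(r**2).sum(1,keepdims=True))
    ray=np.c_[r,np.ones(len(r))]@rot(c).T
    return np.array(c["xyz"]),ray
def rot(c):
    a=np.array(c["attitude"],float); return a if a.shape==(3,3) else R.from_quat(a).as_matrix()
def plane(n,uv,z):
    o,r=pts(n,None,uv); return o+r*((z-o[2])/r[:,2])[:,None]
def cloud(n,d):
    v,u=np.mgrid[0:480,0:640]; o,r=pts(n,None,np.c_[u.ravel(),v.ravel()])
    P=o+r*d.reshape(-1,1); P[d.ravel()<=0]=np.nan; return P.reshape(480,640,3)
E
python3 - <<'E'
from h import *
for n in("side","top"):
    p,d=snapshot(n); np.savez(n+"0",p=p,d=d); cv2.imwrite(f"pics/{n}0.png",p[...,::-1]); print(n,get_calibration(n),(d>0).mean())
print(sense())
E
```

```text
side {'vfov': 52.21798073702529, 'cx': 322.4119610087448, 'cy': 246.76970291748623, 'k1': -0.037488080786545794, 'xyz': array([0.44144527, 0.84828615, 0.59016959]), 'attitude': array([-0.07882997,  0.87101553, -0.4830978 ,  0.04164504])} 0.9961197916666666
top {'vfov': 53.35611036867719, 'cx': 323.5500891645104, 'cy': 233.62377608332855, 'k1': 0.021489762826186375, 'xyz': array([0.49552639, 0.07129687, 0.92971947]), 'attitude': array([ 0.71061139, -0.70155498,  0.03635094, -0.0391239 ])} 0.9960872395833333
{'t': 0.1, 'q': array([-1.37947226e+00,  5.28364690e-01,  1.43378989e+00, -7.25795331e-06,
        1.18141950e+00, -1.78466204e-01]), 'qd': array([-0.00056311, -0.00199695, -0.00418688,  0.00173361,  0.00025263,
       -0.00039608]), 'tau': array([ 2.51437058e-07, -4.43305492e+01, -1.78586698e+01, -2.68471049e-04,
        3.90601621e-03,  1.82888363e-05]), 'tcp_pos': array([ 0.22580885, -0.58209472,  0.2384317 ]), 'tool_rot': array([ 9.82954799e-01,  1.83844723e-01, -9.72508898e-06, -9.90672823e-04]), 'force': array([0.15519702, 0.29712432, 0.69519151]), 'ft_torque': array([ 0.04046245, -0.00163068, -0.01395064]), 'gripper_force': 0.0, 'finger_gap': 0.9977277963915524}
```

View pics/top0.png

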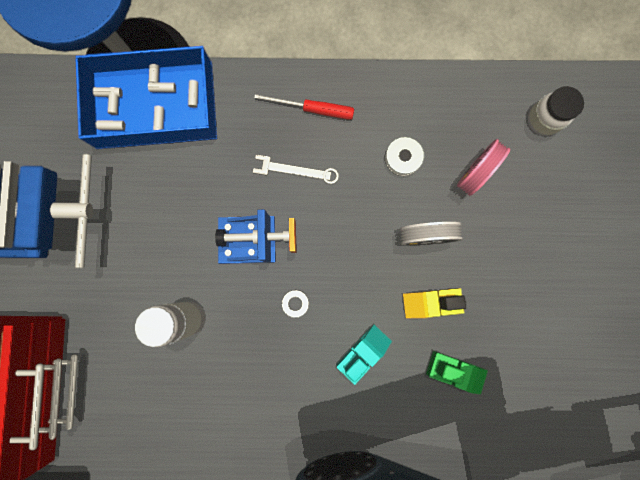

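View pics/side0.png

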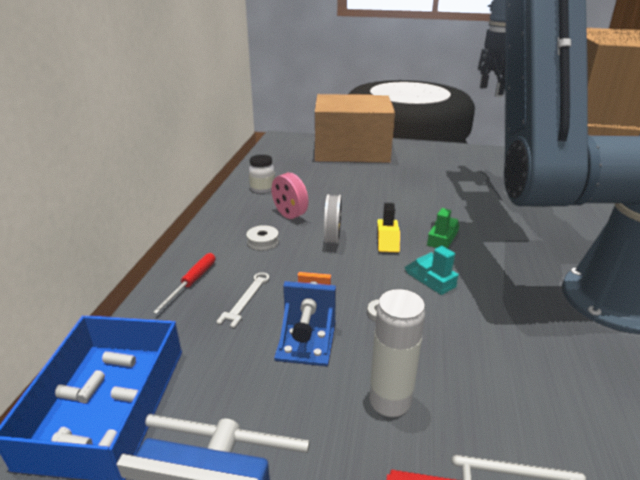

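Top view: the yellow chock is at (434,303) with its black rib at (455,301) and its ramp to the left. The grey pulley is at (428,233), and the stop's orange foot at (292,235). The look-alikes are turquoise (364,354), green (457,371) and pink (483,167). The yellow chock and the grey pulley fit the description; I'll confirm them in a crop and measure.

```bash
python3 - <<'E'
from h import *
Z=np.load("top0.npz");p,d=Z["p"],Z["d"];P=cloud("top",d)
cv2.imwrite("pics/crop.png",cv2.resize(p[190:340,200:500,::-1],None,fx=2.6,fy=2.6,interpolation=cv2.INTER_CUBIC))
hsv=cv2.cvtColor(p,cv2.COLOR_RGB2HSV);H,S,V=cv2.split(hsv)
def win(u0,u1,v0,v1):
    m=np.zeros((480,640),bool);m[v0:v1,u0:u1]=1;return m
def rep(n,m):
    q=P[m];q=q[~np.isnan(q[:,0])];print(n,len(q),"min",q.min(0).round(4),"max",q.max(0).round(4),"mean",q.mean(0).round(4))
    r=cv2.minAreaRect((q[:,:2]*1000).astype(np.float32));print("   rect",np.round(r[0],1),np.round(r[1],1),round(r[2],2));return q
z=P[...,2]
rep("pulley top",win(390,470,210,260)&(z>.09))
rep("pulley all",win(390,470,210,260)&(z>.03))
rep("rib",win(395,475,280,325)&(z>.07))
rep("chock",win(395,475,280,325)&(z>.022))
rep("body 25-50",win(395,475,280,325)&(z>.025)&(z<.05))
w=win(210,305,200,270)
rep("plate",w&(z>.082)&(H>100)&(H<130)&(S>120))
rep("base",w&(z<.03)&(H>100)&(H<130)&(S>120))
rep("foot",w&(z>.05)&(H<25)&(S>150))
rep("screw",w&(z>.05)&(S<60)&(V>120))
# side-view
Z=np.load("side0.npz");p,d=Z["p"],Z["d"];P=cloud("side",d);z=P[...,2]
H,S,V=cv2.split(cv2.cvtColor(p,cv2.COLOR_RGB2HSV))
rep("s pulley",win(318,350,185,255)&(z>.03))
rep("s chock",win(370,405,198,255)&(z>.022))
rep("s rib",win(370,405,198,255)&(z>.07))
rep("s foot",win(290,335,268,285)&(H<25)&(S>150))
rep("s plate",win(270,340,280,360)&(z>.08)&(H>100)&(H<130)&(S>120))
E
```

```text
pulley top 826 min [ 0.5739 -0.1633  0.09  ] max [ 0.6085 -0.077   0.1123] mean [ 0.5907 -0.1172  0.1026]
   rect [ 591.1 -119.8] [31.3 85. ] 4.82
pulley all 1207 min [ 0.5726 -0.174   0.0302] max [ 0.6102 -0.0649  0.1123] mean [ 0.5888 -0.1129  0.0928]
   rect [ 590.8 -119.4] [ 31.9 107.5] 4.21
rib 297 min [ 0.4545 -0.1753  0.0702] max [ 0.4811 -0.1378  0.0851] mean [ 0.4682 -0.1555  0.0813]
   rect [ 467.9 -156.8] [24.  36.7] 6.54
chock 1346 min [ 0.438  -0.1851  0.0221] max [ 0.4931 -0.0848  0.0851] mean [ 0.4659 -0.1325  0.0471]
   rect [ 465.3 -134.6] [46.2 96.7] 6.63
body 25-50 959 min [ 0.4382 -0.1851  0.025 ] max [ 0.4931 -0.0863  0.0496] mean [ 0.4653 -0.1263  0.037 ]
   rect [ 465.4 -135.5] [46.2 94.9] 6.63
plate 404 min [0.539  0.1774 0.0827] max [0.6265 0.1941 0.0965] mean [0.5831 0.1852 0.0916]
   rect [582.7 185.9] [87.4 14.5] 2.3
base 1278 min [ 5.349e-01  1.702e-01 -4.000e-04] max [0.6276 0.2821 0.03  ] mean [0.5782 0.234  0.009 ]
   rect [581.8 225.8] [ 89.7 109.7] 2.25
foot 197 min [0.5553 0.1268 0.0515] max [0.6148 0.1379 0.0813] mean [0.5842 0.1323 0.075 ]
   rect
[... 161 characters left out ...]
.05
s pulley 683 min [ 0.5712 -0.1725  0.0303] max [ 0.6054 -0.0622  0.1115] mean [ 0.5861 -0.0864  0.0779]
   rect [ 589.1 -117. ] [ 31.2 109.6] 3.64
s chock 697 min [ 0.4365 -0.182   0.022 ] max [ 0.4908 -0.0847  0.0844] mean [ 0.4638 -0.1255  0.0462]
   rect [ 464.1 -134.2] [45.8 99.1] 6.38
s rib 120 min [ 0.454  -0.1746  0.0706] max [ 0.4792 -0.136   0.0844] mean [ 0.4664 -0.1488  0.0792]
   rect [ 466.7 -154.6] [23.  38.5] 3.94
s foot 270 min [0.5544 0.1293 0.0623] max [0.6129 0.1415 0.0788] mean [0.5834 0.1374 0.0719]
   rect [583.7 135.3] [58.6 11.2] 1.4
s plate 459 min [0.5374 0.1817 0.08  ] max [0.6257 0.1971 0.0938] mean [0.5812 0.1917 0.088 ]
   rect [581.5 189.3] [88.3 13.9] 1.97
```

View pics/crop.png

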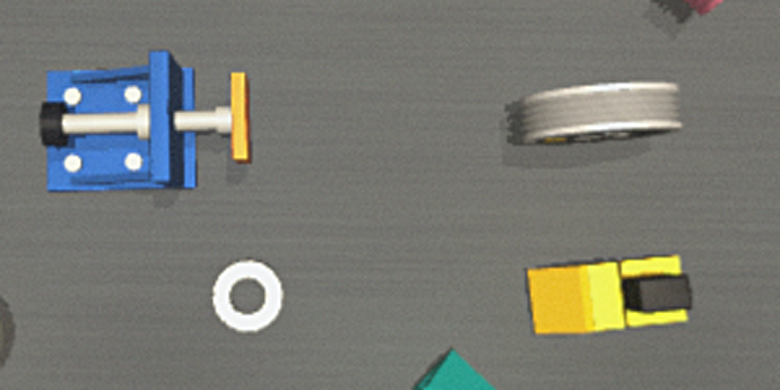

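The crop confirms it: yellow chock with its black rib at crop (660,293) and the grooved grey pulley at (605,112). Turning the tool to the chock's yaw first.

Emit:
play_rows([
  [[0, 0, -6.3], [0, 0, 0], 0],
  [[0, 0, -6.3], [0, 0, 0], 0],
  [[0, 0, -6.3], [0, 0, 0], 0],
  [[0, 0, -6.3], [0, 0, 0], 0],
  [[0, 0, -6.3], [0, 0, 0], 0],
  [[0, 0, -6.3], [0, 0, 0], 0],
  [[0, 0, -6.3], [0, 0, 0], 0],
  [[0, 0, -6.3], [0, 0, 0], 0],
  [[0, 0, -6.3], [0, 0, 0], 0],
  [[0, 0, -6.3], [0, 0, 0], 0],
  [[0, 0, -6.3], [0, 0, 0], 0],
  [[0, 0, -6.1], [0, 0, 0], 0],
])

```text
t: 1.1
tcp_pos: [0.2258, -0.5823, 0.2387]
tool_rot: [0.663, 0.748, 0.0, -0.001]
force: [0.1, -0.4, -0.2]
finger_gap: 1.002
gripper_force: 0.0
```

```bash
cat >> h.py <<'E'
def rel(x,y,z,yaw=None):
    s=sense();r=R.from_quat(s["tool_rot"]);m=r.as_matrix()
    print("t",round(s["t"],2),"tcp",(s["tcp_pos"]*1000).round(1),"yaw x",np.degrees(np.arctan2(m[1,0],m[0,0])).round(2),"toolz",m[:,2].round(4),"F",s["force"].round(2),"gap",round(s["finger_gap"],3),"gf",round(s["gripper_force"],1))
    print("shift mm",((np.array([x,y,z])-s["tcp_pos"])@m*1000).round(1))
E
python3 -c "
from h import *
rel(.467,-.156,.048)"
```

```text
t 1.1 tcp [ 225.8 -582.3  238.7] yaw x 96.9 toolz [-3.0e-04  1.3e-03 -1.0e+00] F [ 0.12 -0.44 -0.24] gap 1.002 gf 0.0
shift mm [394.  290.6 191.2]
```

Emit:
play_rows([
  [[0, 0, 0], [32.8, 24.2, 0], 0],
  [[0, 0, 0], [32.8, 24.2, 0], 0],
  [[0, 0, 0], [32.8, 24.2, 0], 0],
  [[0, 0, 0], [32.8, 24.2, 0], 0],
  [[0, 0, 0], [32.8, 24.2, 0], 0],
  [[0, 0, 0], [32.8, 24.2, 0], 0],
  [[0, 0, 0], [32.8, 24.2, 0], 0],
  [[0, 0, 0], [32.8, 24.2, 0], 0],
  [[0, 0, 0], [32.8, 24.2, 0], 0],
  [[0, 0, 0], [32.8, 24.2, 0], 0],
  [[0, 0, 0], [32.8, 24.2, 0], 0],
  [[0, 0, 0], [32.8, 24.2, 0], 0],
])

```text
t: 2.1
tcp_pos: [0.4696, -0.1564, 0.2391]
tool_rot: [0.665, 0.747, -0.0, -0.0]
force: [0.2, -1.2, 0.0]
finger_gap: 1.001
gripper_force: 0.0
```

Emit:
play_rows([
  [[0, 0, 0], [0, 0, 20], 0],
  [[0, 0, 0], [0, 0, 20], 0],
  [[0, 0, 0], [0, 0, 20], 0],
  [[0, 0, 0], [0, 0, 20], 0],
  [[0, 0, 0], [0, 0, 0], 0],
])

```text
t: 2.52
tcp_pos: [0.4669, -0.1567, 0.1561]
tool_rot: [0.665, 0.747, -0.001, -0.004]
force: [-1.0, 0.5, 0.4]
finger_gap: 0.999
gripper_force: 0.0
```

```bash
python3 -c "
from h import *
rel(.467,-.156,.048)"
```

```text
t 2.52 tcp [ 466.9 -156.7  156.1] yaw x 96.61 toolz [-0.007   0.0042 -1.    ] F [-1.05  0.47  0.39] gap 0.999 gf 0.0
shift mm [  0.2   0.9 108.1]
```

Emit:
play_rows([
  [[0, 0, 0], [0, 0, 18], 0],
  [[0, 0, 0], [0, 0, 18], 0],
  [[0, 0, 0], [0, 0, 18], 0],
  [[0, 0, 0], [0, 0, 18], 0],
  [[0, 0, 0], [0, 0, 14], 0],
  [[0, 0, 0], [0, 0, 12], 0],
  [[0, 0, 0], [0, 0, 10], 0],
  [[0, 0, 0], [0, 0, 0], 0],
  [[0, 0, 0], [0, 0, 0], 0.3],
  [[0, 0, 0], [0, 0, 0], 0.5],
  [[0, 0, 0], [0, 0, 0], 0.7],
  [[0, 0, 0], [0, 0, 0], 0.9],
], grip_force=60)

```text
t: 3.52
tcp_pos: [0.4697, -0.1587, 0.0521]
tool_rot: [0.665, 0.747, 0.0, 0.001]
force: [1.3, 0.3, -0.3]
finger_gap: 0.454
gripper_force: 0.0
```

Emit:
play_rows([
  [[0, 0, 0], [0, 0, 0], 1],
  [[0, 0, 0], [0, 0, 0], 1],
  [[0, 0, 0], [0, 0, 0], 1],
  [[0, 0, 0], [0, 0, 0], 1],
  [[0, 0, 0], [0, 0, 0], 1],
])

```text
t: 3.93
tcp_pos: [0.4691, -0.1584, 0.0518]
tool_rot: [0.665, 0.747, -0.0, -0.0]
force: [-2.2, 0.8, 5.7]
finger_gap: 0.272
gripper_force: 62.8
```

```bash
python3 -c "
from h import *
rel(.467,-.156,.048)"
```

```text
t 3.93 tcp [ 469.1 -158.4   51.8] yaw x 96.58 toolz [-1.e-04 -0.e+00 -1.e+00] F [-2.19  0.85  5.71] gap 0.272 gf 62.8
shift mm [ 2.6 -1.8  3.8]
```

Emit:
play_rows([
  [[0, 0, 0], [0, 0, -10], 1],
  [[0, 0, 0], [0, 0, -15], 1],
  [[0, 0, 0], [-10, 0, -15], 1],
  [[0, 0, 0], [-25, 0, 0], 1],
  [[0, 0, 0], [-30, 0, 0], 1],
  [[0, 0, 0], [-30, 0, 0], 1],
  [[0, 0, 0.8], [-20, 0, 0], 1],
  [[0, 0, 0.8], [0, 0, 0], 1],
  [[0, 0, 0.9], [0, 0, 0], 1],
  [[0, 0, 0], [0, 0, 0], 1],
])

```text
t: 4.77
tcp_pos: [0.4814, -0.2716, 0.0908]
tool_rot: [0.682, 0.732, 0.0, -0.001]
force: [-0.2, 0.3, -4.7]
finger_gap: 0.273
gripper_force: 61.8
```

```bash
python3 -c "
from h import *
rel(.600,-.2585,.0538)"
```

```text
t 4.77 tcp [ 481.4 -271.6   90.8] yaw x 94.03 toolz [-0.002   0.0021 -1.    ] F [-0.17  0.28 -4.72] gap 0.273 gf 61.8
shift mm [  4.6 119.2  36.8]
```

Emit:
play_rows([
  [[0, 0, 0], [1, 24, 0], 1],
  [[0, 0, 0], [1, 24, 0], 1],
  [[0, 0, 0], [1, 24, 0], 1],
  [[0, 0, 0], [1, 24, 0], 1],
  [[0, 0, 0], [0.5, 23, 0], 1],
  [[0, 0, 0], [0, 0, 12], 1],
  [[0, 0, 0], [0, 0, 12], 1],
  [[0, 0, 0], [0, 0, 11], 1],
  [[0, 0, 0], [0, 0, 0], 1],
  [[0, 0, 0], [0, 0, 0], 1],
])

```text
t: 5.6
tcp_pos: [0.5986, -0.2586, 0.0546]
tool_rot: [0.682, 0.732, -0.0, -0.002]
force: [-0.5, 0.0, -3.8]
finger_gap: 0.269
gripper_force: 61.7
```

```bash
cat >> h.py <<'E'
def look(tag):
    for n in("top","side"):
        p,d=snapshot(n); np.savez(n+tag,p=p,d=d); P=cloud(n,d);z=P[...,2]
        H,S,V=cv2.split(cv2.cvtColor(p,cv2.COLOR_RGB2HSV)); m=P[...,0]
        reg=(P[...,0]>.54)&(P[...,0]<.645)
        def rep(nm,k,mn=30):
            q=P[k]
            if len(q)<mn: print(n,nm,"few",len(q));return
            r=cv2.minAreaRect((q[:,:2]*1000).astype(np.float32));print(n,nm,len(q),np.round(r[0],1),np.round(r[1],1),round(r[2],2),"zmax",q[:,2].max().round(4),"y",q[:,1].min().round(4),q[:,1].max().round(4))
        ye=reg&(H>15)&(H<35)&(S>150)&(P[...,1]<.1); rep("chock",ye&(z>.02)&(z<.055))
        gr=reg&(S<70)&(V>70)&(z>.03)&(z<.12)&(P[...,1]<.123)&(P[...,1]>-.19); rep("pulley",gr)
        rep("foot",reg&(H<15)&(S>150)&(P[...,1]>.11)&(z>.05))
    cv2.imwrite(f"pics/{tag}.png",np.vstack([np.load("top"+tag+".npz")["p"][160:330,200:560,::-1],np.load("side"+tag+".npz")["p"][150:320,200:560,::-1]]).repeat(1,0))
E
python3 -c "
from h import *
look('a')
rel(.600,-.2585,.0518)"
```

```text
top chock 799 [ 595.4 -218.4] [45.4 75.1] 4.15 zmax 0.0515 y -0.2542 -0.1824
top pulley 1140 [ 590.7 -118.7] [ 32.  106.4] 4.27 zmax 0.1122 y -0.1715 -0.0648
top foot 33 [583.7 132.2] [54.8  9.9] 0.44 zmax 0.0789 y 0.1271 0.137
side chock 115 [ 577.1 -198.9] [ 12.5 155.8] 3.86 zmax 0.0516 y -0.2768 -0.1211
side pulley 654 [ 589.2 -115.9] [ 30.9 107.6] 3.31 zmax 0.1111 y -0.1704 -0.0615
side foot 221 [583.9 136.2] [59.  12.8] 2.89 zmax 0.0783 y 0.129 0.1432
t 5.7 tcp [ 600.  -259.6   56.2] yaw x 94.05 toolz [-1.1e-03  7.0e-04 -1.0e+00] F [ 0.28  1.04 -3.92] gap 0.275 gf 61.7
shift mm [1.1 0.1 4.4]
```

View pics/a.png

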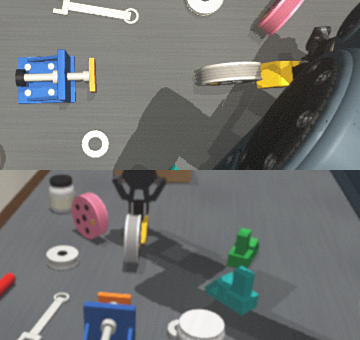

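Crop: in the top half the chock at (275,75) sits squarely behind the pulley at (228,73); in the side half both are upright at (135,235). I'll lower it to just above the bench, yaw it slightly to steer the pulley onto the stop's line, and make contact.

Emit:
play_rows([
  [[0, 0, 1.5], [0, -1, 1], 1],
  [[0, 0, 1.5], [0, -1, 1], 1],
  [[0, 0, 1.5], [0, -1, 0.4], 1],
  [[0, 0, 0], [2, 0, 0], 1],
  [[0, 0, 0], [4, -0.1, 0], 1],
  [[0, 0, 0], [4, -0.1, 0], 1],
  [[0, 0, 0], [4, -0.1, 0], 1],
  [[0, 0, 0], [4, -0.1, 0], 1],
  [[0, 0, 0], [4, -0.1, 0], 1],
  [[0, 0, 0], [4, -0.1, 0], 1],
  [[0, 0, 0], [4, -0.1, 0], 1],
  [[0, 0, 0], [4, -0.1, 0], 1],
])

```text
t: 6.7
tcp_pos: [0.5972, -0.2252, 0.0539]
tool_rot: [0.71, 0.705, 0.0, -0.0]
force: [0.5, 0.0, -4.6]
finger_gap: 0.276
gripper_force: 61.7
```

```bash
python3 -c "
from h import *
look('b')
rel(.600,-.2585,.0518)"
```

```text
top chock 269 [ 597.  -140.6] [ 45.7 137.1] 1.73 zmax 0.0538 y -0.2085 -0.0728
top pulley 1134 [ 590.1 -109.9] [ 31.9 113.8] 4.0 zmax 0.1128 y -0.1658 -0.0522
top foot 34 [584.7 131.8] [ 9.7 56.7] 89.57 zmax 0.0787 y 0.1271 0.1368
side chock 98 [ 577.6 -184.8] [ 11.6 110.3] 0.86 zmax 0.0486 y -0.24 -0.1297
side pulley 674 [587.6 -89.7] [31.3 84.5] 3.91 zmax 0.1112 y -0.1325 -0.0465
side foot 223 [583.5 135.1] [59.  12.4] 1.79 zmax 0.0787 y 0.1286 0.142
t 6.8 tcp [ 597.  -224.6   53.8] yaw x 89.63 toolz [-9.e-04  9.e-04 -1.e+00] F [ 0.11  0.37 -4.36] gap 0.272 gf 61.7
shift mm [-33.8   3.2   2. ]
```

```bash
cat >> h.py <<'E'
def pyaw(tag):
    o=[]
    for n in("top","side"):
        Z=np.load(n+tag+".npz");p,d=Z["p"],Z["d"];P=cloud(n,d)
        H,S,V=cv2.split(cv2.cvtColor(p,cv2.COLOR_RGB2HSV))
        k=(P[...,0]>.55)&(P[...,0]<.63)&(S<70)&(V>70)&(P[...,2]>.06)&(P[...,2]<.12)&(P[...,1]<.1255)&(P[...,1]>-.19)
        q=P[k]*1000; B=np.round(q[:,1]/3).astype(int); yy=[];xx=[]
        for b in np.unique(B):
            w=q[B==b]
            if np.ptp(w[:,0])>24: yy.append(w[:,1].mean()); xx.append((w[:,0].min()+w[:,0].max())/2)
        c=np.polyfit(yy,xx,1) if len(yy)>3 else [np.nan,np.nan]
        yc=q[:,1].max()-54.; print(n,tag,"n",len(yy),"yaw",(90-np.degrees(np.arctan(c[0]))).round(2),"yc",yc.round(1),"x at yc",np.polyval(c,yc).round(1),"line x",(582.3+(187-yc)*.0384).round(1))
        # line by stop in same cam
        k=(P[...,2]>.08)&(H>100)&(H<130)&(S>120)&(P[...,0]>.52)&(P[...,0]<.65)&(P[...,1]<.21)&(P[...,1]>.16)
        r=cv2.minAreaRect((P[k][:,:2]*1000).astype(np.float32)); print("   plate",np.round(r[0],1),round(r[2],2))
E
python3 -c "
from h import *
for t in '0ab': pyaw(t)"
```

```text
top 0 n 36 yaw 93.88 yc -119.8 x at yc 590.9 line x 594.1
   plate [582.7 185.9] 2.3
side 0 n 24 yaw 92.48 yc -117.1 x at yc 588.6 line x 594.0
   plate [581.5 189.3] 1.97
top a n 35 yaw 94.19 yc -119.5 x at yc 590.9 line x 594.1
   plate [582.7 185.7] 2.66
side a n 23 yaw 92.73 yc -117.3 x at yc 588.9 line x 594.0
   plate [581.5 189.2] 1.16
top b n 35 yaw 93.84 yc -107.0 x at yc 590.1 line x 593.6
   plate [582.7 185.8] 1.87
side b n 22 yaw 93.03 yc -100.5 x at yc 588.0 line x 593.3
   plate [581.4 188.8] 1.78
```

Emit:
play_rows([
  [[0, 0, 0], [2, -0.1, 0], 1],
  [[0, 0, 0], [4, -0.2, 0], 1],
  [[0, 0, 0], [5, -0.3, 0], 1],
  [[0, 0, 0], [5, -0.3, 0], 1],
  [[0, 0, 0], [5, -0.3, 0], 1],
  [[0, 0, 0], [5, -0.3, 0], 1],
  [[0, 0, 0], [4, -0.2, 0], 1],
])

```text
t: 7.38
tcp_pos: [0.5955, -0.1948, 0.0539]
tool_rot: [0.71, 0.705, 0.0, -0.0]
force: [-0.4, -0.1, -4.4]
finger_gap: 0.272
gripper_force: 61.7
```

```bash
python3 -c "
from h import *
look('c');pyaw('c')
rel(.600,-.2585,.0518)"
```

```text
top chock 34 [599.5 -98.6] [ 13.5 108.1] 28.16 zmax 0.0494 y -0.1494 -0.0525
top pulley 966 [ 600.  -105.6] [ 44.4 173.9] 15.39 zmax 0.1143 y -0.1892 -0.0214
top foot 34 [583.6 132.6] [55.2 10.1] 1.4 zmax 0.0796 y 0.1269 0.1371
side chock 95 [ 576.5 -159.7] [ 11.1 102. ] 0.34 zmax 0.0489 y -0.2107 -0.1088
side pulley 821 [ 601.4 -106.4] [176.2  92.1] 80.83 zmax 0.1195 y -0.1898 -0.016
side foot 224 [583.9 135. ] [58.8 13.8] 5.63 zmax 0.0782 y 0.126 0.1421
top c n 24 yaw 93.78 yc -76.1 x at yc 588.1 line x 592.4
   plate [582.8 185.6] 2.71
side c n 27 yaw 94.05 yc -70.3 x at yc 586.6 line x 592.2
   plate [581.4 188.5] 2.43
t 7.48 tcp [ 595.4 -194.6   53.8] yaw x 89.64 toolz [-9.e-04  8.e-04 -1.e+00] F [-1.13  0.17 -4.13] gap 0.272 gf 61.7
shift mm [-63.9   5.    2. ]
```

```bash
python3 -c "
from h import *
for t in 'defg': look(t);pyaw(t)
rel(.600,-.2585,.0518)" | grep yaw
```

```text
top d n 26 yaw 93.5 yc -70.6 x at yc 587.7 line x 592.2
side d n 29 yaw 91.93 yc -64.0 x at yc 585.3 line x 591.9
top e n 29 yaw 93.38 yc -65.5 x at yc 587.3 line x 592.0
side e n 26 yaw 92.53 yc -59.5 x at yc 585.2 line x 591.8
top f n 30 yaw 93.35 yc -61.7 x at yc 587.0 line x 591.8
side f n 26 yaw 91.82 yc -55.3 x at yc 584.9 line x 591.6
top g n 31 yaw 93.56 yc -57.9 x at yc 586.9 line x 591.7
side g n 26 yaw 91.53 yc -51.4 x at yc 584.3 line x 591.5
t 7.88 tcp [ 595.8 -196.1   53.9] yaw x 89.57 toolz [ 2.e-04 -1.e-04 -1.e+00] F [ 0.11  0.21 -4.55] gap 0.274 gf 61.7
```

Emit:
play_rows([
  [[0, 0, 0], [0, -2, 0], 1],
  [[0, 0, 0], [0, -2, 0], 1],
  [[0, 0, 0], [0, -2, 0], 1],
  [[0, 0, 0], [0, -1, 0], 1],
  [[0, 0, 0], [0, 0, 0], 1],
  [[0, 0, 0], [0, 0, 0], 1],
  [[0, 0, 0], [0, 0, 0], 1],
  [[0, 0, 0], [0, 0, 0], 1],
  [[0, 0, 0], [0, 0, 0], 1],
  [[0, 0, 0], [0, 0, 0], 1],
])

```text
t: 8.72
tcp_pos: [0.5888, -0.1957, 0.0539]
tool_rot: [0.71, 0.705, 0.0, 0.0]
force: [-0.2, 0.2, -3.9]
finger_gap: 0.274
gripper_force: 61.8
```

```bash
python3 -c "
from h import *
for t in 'hij': look(t);pyaw(t)
rel(.600,-.2585,.0518)" | grep yaw
```

```text
top h n 36 yaw 93.52 yc -47.2 x at yc 586.3 line x 591.3
side h n 28 yaw 92.29 yc -44.7 x at yc 584.3 line x 591.2
top i n 36 yaw 93.55 yc -47.1 x at yc 586.3 line x 591.3
side i n 28 yaw 92.29 yc -44.8 x at yc 584.2 line x 591.2
top j n 36 yaw 93.61 yc -47.1 x at yc 586.2 line x 591.3
side j n 24 yaw 93.04 yc -43.5 x at yc 584.6 line x 591.2
t 9.02 tcp [ 588.8 -195.7   53.9] yaw x 89.59 toolz [ 0.  0. -1.] F [ 0.19 -0.06 -4.66] gap 0.273 gf 61.8
```

Emit:
play_rows([
  [[0, 0, 0], [4, 0, 0], 1],
  [[0, 0, 0], [7, 0, 0], 1],
  [[0, 0, 0], [7, 0, 0], 1],
  [[0, 0, 0], [7, 0, 0], 1],
  [[0, 0, 0], [7, 0, 0], 1],
  [[0, 0, 0], [5, 0, 0], 1],
  [[0, 0, 0], [0, 0, 0], 1],
  [[0, 0, 0], [0, 0, 0], 1],
  [[0, 0, 0], [0, 0, 0], 1],
])

```text
t: 9.77
tcp_pos: [0.5893, -0.1587, 0.054]
tool_rot: [0.71, 0.705, 0.0, 0.0]
force: [0.1, -0.2, -4.6]
finger_gap: 0.273
gripper_force: 61.8
```

```bash
python3 -c "
from h import *
for t in 'kl': look(t);pyaw(t)
rel(.600,-.2585,.0518)" | grep yaw
```

```text
top k n 18 yaw 95.36 yc -23.0 x at yc 587.5 line x 590.4
side k n 33 yaw 92.38 yc -17.7 x at yc 584.2 line x 590.2
top l n 21 yaw 93.59 yc -16.0 x at yc 586.2 line x 590.1
side l n 35 yaw 92.21 yc -9.9 x at yc 583.6 line x 589.9
t 9.97 tcp [ 589.1 -159.1   53.9] yaw x 89.56 toolz [ 3.e-04 -1.e-04 -1.e+00] F [ 0.63 -1.01 -5.39] gap 0.274 gf 61.8
```

Emit:
play_rows([
  [[0, 0, 0], [0, 0, 0], 1],
  [[0, 0, 0], [0, 0, 0], 1],
  [[0, 0, 0], [0, 0, 0], 1],
  [[0, 0, 0], [0, 0, 0], 1],
  [[0, 0, 0], [0, 0, 0], 1],
  [[0, 0, 0], [0, 0, 0], 1],
  [[0, 0, 0], [0, 0, 0], 1],
  [[0, 0, 0], [0, 0, 0], 1],
  [[0, 0, 0], [0, 0, 0], 1],
])

```text
t: 10.72
tcp_pos: [0.5891, -0.1587, 0.0539]
tool_rot: [0.71, 0.705, 0.0, 0.0]
force: [0.2, 0.5, -4.9]
finger_gap: 0.271
gripper_force: 61.8
```

```bash
python3 -c "
from h import *
for t in 'mno': look(t);pyaw(t)
rel(.600,-.2585,.0518)" | grep yaw
```

```text
top m n 30 yaw 93.25 yc 7.8 x at yc 585.0 line x 589.2
side m n 30 yaw 92.84 yc 12.0 x at yc 583.3 line x 589.0
top n n 30 yaw 93.31 yc 7.9 x at yc 584.9 line x 589.2
side n n 33 yaw 92.73 yc 12.1 x at yc 582.9 line x 589.0
top o n 29 yaw 94.25 yc 7.9 x at yc 585.2 line x 589.2
side o n 35 yaw 92.47 yc 12.4 x at yc 583.1 line x 589.0
t 11.02 tcp [ 589.  -158.7   53.9] yaw x 89.59 toolz [-0.  0. -1.] F [-0.66  0.2  -4.47] gap 0.275 gf 61.8
```

Emit:
play_rows([
  [[0, 0, 0], [4, 0, 0], 1],
  [[0, 0, 0], [6.5, 0, 0], 1],
  [[0, 0, 0], [6.5, 0, 0], 1],
  [[0, 0, 0], [6.5, 0, 0], 1],
  [[0, 0, 0], [6.5, 0, 0], 1],
  [[0, 0, 0], [6.5, 0, 0], 1],
  [[0, 0, 0], [6.5, 0, 0], 1],
  [[0, 0, 0], [6.5, 0, 0], 1],
  [[0, 0, 0], [5, 0, 0], 1],
  [[0, 0, 0], [0, 0, 0], 1],
  [[0, 0, 0], [0, 0, 0], 1],
])

```text
t: 11.93
tcp_pos: [0.5894, -0.1038, 0.0539]
tool_rot: [0.709, 0.705, 0.0, -0.0]
force: [-0.0, 0.3, -4.9]
finger_gap: 0.273
gripper_force: 61.8
```

Emit:
play_rows([
  [[0, 0, 0], [0, 0, 0], 1],
  [[0, 0, 0], [0, 0, 0], 1],
  [[0, 0, 0], [0, 0, 0], 1],
  [[0, 0, 0], [0, 0, 0], 1],
  [[0, 0, 0], [0, 0, 0], 1],
  [[0, 0, 0], [0, 0, 0], 1],
  [[0, 0, 0], [0, 0, 0], 1],
  [[0, 0, 0], [0, 0, 0], 1],
  [[0, 0, 0], [0, 0, 0], 1],
])

```text
t: 12.68
tcp_pos: [0.5894, -0.1043, 0.0539]
tool_rot: [0.71, 0.705, -0.0, 0.0]
force: [-0.7, 0.2, -4.9]
finger_gap: 0.272
gripper_force: 61.8
```

```bash
python3 -c "
from h import *
for t in 'pqr': look(t);pyaw(t)
rel(.600,-.2585,.0518)" | grep yaw
```

```text
top p n 36 yaw 91.02 yc 46.2 x at yc 583.8 line x 587.7
side p n 35 yaw 92.8 yc 48.9 x at yc 582.8 line x 587.6
top q n 37 yaw 90.94 yc 46.0 x at yc 583.9 line x 587.7
side q n 34 yaw 92.31 yc 50.9 x at yc 582.6 line x 587.5
top r n 36 yaw 91.03 yc 46.1 x at yc 583.9 line x 587.7
side r n 35 yaw 93.01 yc 50.6 x at yc 583.0 line x 587.5
t 12.98 tcp [ 589.4 -104.2   53.9] yaw x 89.59 toolz [-0.  0. -1.] F [ 1.05 -0.43 -4.54] gap 0.276 gf 61.8
```

```bash
python3 - <<'E'
from h import *
p=np.load("topr.npz")["p"][200:280,200:400,::-1]; q=np.load("sider.npz")["p"][180:370,250:450,::-1]
cv2.imwrite("pics/r2.png",np.vstack([cv2.resize(p,None,fx=3,fy=3,interpolation=2),cv2.resize(q[:110],None,fx=3,fy=3,interpolation=2)]))
E
```

```text
(no output)
```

View pics/r2.png

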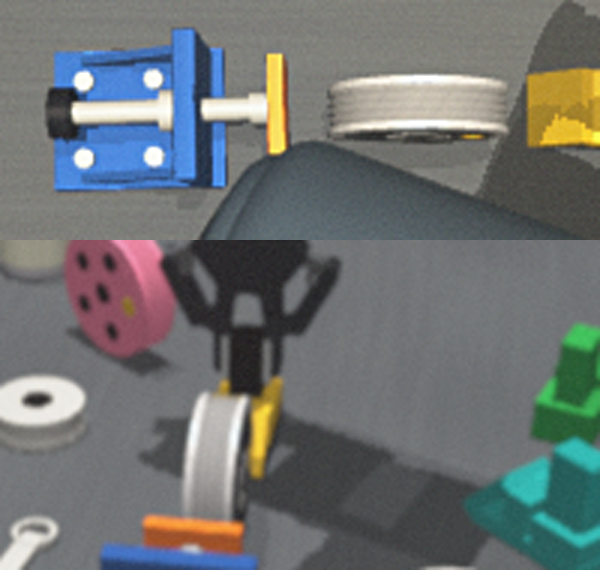

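Crop: in the top half the pulley (418,108) is nearly parallel to the screw axis and well within the foot's width (278,103); in the side half it is upright with the chock right behind. The kicks have cured the heading. Now I'll square the chock to the stop, close the gap and lower it to the bench.

Emit:
play_rows([
  [[0, 0, -1.3], [5, 0, 0], 1],
  [[0, 0, -1.3], [5, 0, 0], 1],
  [[0, 0, 0], [5, 0, 0], 1],
  [[0, 0, 0], [5, 0, 0], 1],
  [[0, 0, 0], [5, 0, 0], 1],
  [[0, 0, 0], [3, 0, 0], 1],
  [[0, 0, 0], [0, 0, 0.6], 1],
  [[0, 0, 0], [0, 0, 0.5], 1],
  [[0, 0, 0], [0, 0, 0.5], 1],
  [[0, 0, 0], [0, 0, 0], 1],
  [[0, 0, 0], [0, 0, 0], 1],
])

```text
t: 13.9
tcp_pos: [0.5887, -0.0765, 0.0523]
tool_rot: [0.694, 0.72, -0.0, 0.0]
force: [0.5, 0.6, -4.1]
finger_gap: 0.274
gripper_force: 61.8
```

```bash
python3 -c "
from h import *
for t in 's': look(t);pyaw(t)
rel(.600,-.2585,.0518)" | grep -E 'yaw|foot'
```

```text
top foot 34 [584.6 132.2] [56.6  9.8] 0.45 zmax 0.0797 y 0.1271 0.1369
side foot 227 [583.6 134.9] [58.7 14.6] 5.82 zmax 0.0782 y 0.1283 0.1436
top s n 36 yaw 90.92 yc 46.0 x at yc 583.8 line x 587.7
side s n 36 yaw 93.04 yc 50.5 x at yc 582.9 line x 587.5
t 14.0 tcp [588.7 -76.5  52.3] yaw x 92.16 toolz [ 0. -0. -1.] F [-0.44 -0.5  -4.89] gap 0.271 gf 61.8
```

Emit:
play_rows([
  [[0, 0, 0], [0, 0, 0.4], 1],
  [[0, 0, 0], [0, 0, 0], 1],
  [[0, 0, 0], [0, 0, 0], 1],
])

```text
t: 14.25
tcp_pos: [0.5888, -0.0764, 0.052]
tool_rot: [0.694, 0.72, 0.0, 0.0]
force: [0.6, -0.2, -3.9]
finger_gap: 0.276
gripper_force: 62.1
```

Emit:
play_rows([
  [[0, 0, 0], [0, 0, 0.3], 1],
  [[0, 0, 0], [0, 0, 0], 1],
  [[0, 0, 0], [0, 0, 0], 1],
])

```text
t: 14.5
tcp_pos: [0.5888, -0.0764, 0.0519]
tool_rot: [0.693, 0.72, 0.0, 0.0]
force: [-0.9, -1.3, -1.9]
finger_gap: 0.273
gripper_force: 62.3
```

Emit:
play_rows([
  [[0, 0, 0], [2, 0, 0], 1],
  [[0, 0, 0], [2, 0, 0], 1],
  [[0, 0, 0], [2, 0, 0], 1],
  [[0, 0, 0], [2, 0, 0], 1],
  [[0, 0, 0], [2, 0, 0], 1],
  [[0, 0, 0], [2, 0, 0], 1],
  [[0, 0, 0], [2, 0, 0], 1],
  [[0, 0, 0], [2, 0, 0], 1],
  [[0, 0, 0], [2, 0, 0], 1],
  [[0, 0, 0], [2, 0, 0], 1],
  [[0, 0, 0], [1, 0, 0], 1],
  [[0, 0, 0], [0.5, 0, 0], 1],
])

```text
t: 15.5
tcp_pos: [0.5882, -0.0548, 0.0519]
tool_rot: [0.693, 0.721, 0.0, 0.0]
force: [-0.4, -3.4, 2.9]
finger_gap: 0.271
gripper_force: 62.8
```

Emit:
play_rows([
  [[0, 0, 0], [0, 0, 0], 1],
  [[0, 0, 0], [0, 0, 0], 1],
  [[0, 0, 0], [0, 0, 0], 1],
  [[0, 0, 0], [0, 0, 0], 1],
  [[0, 0, 0], [0, 0, 0], 1],
  [[0, 0, 0], [0, 0, 0], 1],
])

```text
t: 16.0
tcp_pos: [0.5882, -0.0548, 0.0518]
tool_rot: [0.694, 0.72, 0.0, 0.0]
force: [-0.1, -3.3, 3.8]
finger_gap: 0.277
gripper_force: 63.0
```

```bash
python3 -c "
from h import *
for t in 'tu': look(t);pyaw(t)
rel(.600,-.2585,.0518)" | grep -E 'yaw|foot'
```

```text
top foot 32 [583.8 132.4] [55.2  9.9] 0.97 zmax 0.0794 y 0.127 0.137
side foot 223 [583.5 135.6] [59.2 12.3] 2.04 zmax 0.0792 y 0.1286 0.1424
top t n 36 yaw 91.04 yc 62.3 x at yc 583.5 line x 587.1
side t n 37 yaw 94.06 yc 64.2 x at yc 582.7 line x 587.0
top foot 33 [583.  132.1] [53.4  9.9] 0.18 zmax 0.0795 y 0.1271 0.137
side foot 223 [583.7 134.8] [59.2 14.2] 1.77 zmax 0.0787 y 0.1269 0.1426
top u n 36 yaw 91.07 yc 62.6 x at yc 583.6 line x 587.1
side u n 37 yaw 93.47 yc 65.2 x at yc 583.0 line x 587.0
t 16.2 tcp [588.2 -54.8  51.9] yaw x 92.18 toolz [ 7.e-04 -1.e-04 -1.e+00] F [ 0.69 -2.54  4.71] gap 0.273 gf 63.1
```

Emit:
play_rows([
  [[0, 0, 0], [1, 0, 0], 1],
  [[0, 0, 0], [1, 0, 0], 1],
  [[0, 0, 0], [1, 0, 0], 1],
  [[0, 0, 0], [1, 0, 0], 1],
  [[0, 0, 0], [1, 0, 0], 1],
  [[0, 0, 0], [1, 0, 0], 1],
  [[0, 0, 0], [1, 0, 0], 1],
  [[0, 0, 0], [1, 0, 0], 1],
  [[0, 0, 0], [0, 0, 0], 1],
  [[0, 0, 0], [0, 0, 0], 1],
  [[0, 0, 0], [0, 0, 0], 1],
  [[0, 0, 0], [0, 0, 0], 1],
])

```text
t: 17.2
tcp_pos: [0.5878, -0.0476, 0.0518]
tool_rot: [0.693, 0.72, -0.0, 0.001]
force: [0.8, -5.7, 4.8]
finger_gap: 0.274
gripper_force: 63.1
```

```bash
python3 -c "
from h import *
for t in 'v': look(t);pyaw(t)
rel(.600,-.2585,.0518)" | grep -E 'yaw|foot'
```

```text
top foot 35 [584.8 132. ] [57. 10.] 0.06 zmax 0.0797 y 0.1269 0.1369
side foot 227 [583.7 135.3] [59.2 12.3] 1.44 zmax 0.0783 y 0.1285 0.142
top v n 37 yaw 90.74 yc 68.0 x at yc 583.4 line x 586.9
side v n 35 yaw 93.23 yc 68.7 x at yc 582.6 line x 586.8
t 17.3 tcp [587.9 -47.6  51.9] yaw x 92.19 toolz [ 7.0e-04 -1.1e-03 -1.0e+00] F [ 0.16 -5.87  4.11] gap 0.273 gf 63.1
```

Emit:
play_rows([
  [[0, 0, 0], [0.5, 0, 0], 1],
  [[0, 0, 0], [0.5, 0, 0], 1],
  [[0, 0, 0], [0, 0, 0], 1],
  [[0, 0, 0], [0, 0, 0], 1],
])

```text
t: 17.63
tcp_pos: [0.5878, -0.0467, 0.0519]
tool_rot: [0.693, 0.721, -0.0, 0.001]
force: [0.4, -5.4, 5.2]
finger_gap: 0.276
gripper_force: 63.0
```

Emit:
play_rows([
  [[0, 0, 0], [0.5, 0, -0.2], 1],
  [[0, 0, 0], [0.5, 0, 0], 1],
  [[0, 0, 0], [0.5, 0, 0], 1],
  [[0, 0, 0], [0, 0, 0], 1],
  [[0, 0, 0], [0, 0, 0], 1],
  [[0, 0, 0], [0, 0, 0], 1],
])

```text
t: 18.13
tcp_pos: [0.5877, -0.0449, 0.0519]
tool_rot: [0.693, 0.72, -0.0, 0.0]
force: [0.0, -5.1, 3.5]
finger_gap: 0.273
gripper_force: 62.8
```

Emit:
play_rows([
  [[0, 0, 0], [0.5, 0, 0], 1],
  [[0, 0, 0], [0.5, 0, 0], 1],
  [[0, 0, 0], [0, 0, 0], 1],
  [[0, 0, 0], [0, 0, 0], 1],
  [[0, 0, 0], [0, 0, 0], 1],
])

```text
t: 18.55
tcp_pos: [0.5876, -0.044, 0.0519]
tool_rot: [0.693, 0.72, -0.0, 0.0]
force: [0.8, -5.5, 3.3]
finger_gap: 0.269
gripper_force: 62.9
```

```bash
python3 -c "
from h import *
for t in 'wx': look(t);pyaw(t)
rel(.600,-.2585,.0518)" | grep -E 'yaw|foot'
```

```text
top foot 34 [584.6 132.3] [57.1  9.8] 0.85 zmax 0.0781 y 0.127 0.1369
side foot 224 [583.7 134.9] [59.7 14.2] 2.4 zmax 0.079 y 0.1268 0.1421
top w n 36 yaw 90.92 yc 69.6 x at yc 583.4 line x 586.8
side w n 35 yaw 94.34 yc 71.2 x at yc 582.8 line x 586.7
top foot 33 [584.7 132.5] [57.1  9.8] 1.44 zmax 0.0799 y 0.1271 0.1368
side foot 226 [583.6 134.8] [59.6 14.7] 1.16 zmax 0.0789 y 0.1269 0.1424
top x n 36 yaw 90.85 yc 69.8 x at yc 583.3 line x 586.8
side x n 34 yaw 91.55 yc 70.4 x at yc 581.9 line x 586.8
t 18.75 tcp [587.6 -44.   51.9] yaw x 92.19 toolz [ 3.e-04 -9.e-04 -1.e+00] F [ 0.26 -5.89  2.89] gap 0.271 gf 62.9
```

Emit:
play_rows([
  [[0, 0, 0], [0.5, 0, 0], 1],
  [[0, 0, 0], [0, 0, 0], 1],
  [[0, 0, 0], [0, 0, 0], 1],
])

```text
t: 19.0
tcp_pos: [0.5876, -0.0435, 0.0519]
tool_rot: [0.693, 0.721, -0.0, 0.0]
force: [-0.9, -5.1, 3.6]
finger_gap: 0.273
gripper_force: 62.9
```

```bash
cat >> h.py <<'E'
def avg(tag,N=4):
    from scipy.optimize import least_squares
    for n in("top","side"):
        Ps=[];
        for i in range(N):
            p,d=snapshot(n); P=cloud(n,d); Ps.append(P)
            H,S,V=cv2.split(cv2.cvtColor(p,cv2.COLOR_RGB2HSV))
        P=np.nanmean(Ps,0)*1000
        f=(H<15)&(S>150)&(P[...,1]>110)&(P[...,1]<150)&(P[...,0]>545)&(P[...,0]<620)&(P[...,2]>40); q=P[f]
        k=(S<70)&(V>90)&(P[...,0]>565)&(P[...,0]<602)&(P[...,2]>72)&(P[...,2]<116)&(P[...,1]<120)&(P[...,1]>15); w=P[k]
        def fun(a): 
            return np.hypot(w[:,1]-a[0],w[:,2]-a[1])-a[2]
        s=least_squares(fun,[70,55,54],loss="soft_l1")
        print(n,tag,"foot y med",np.median(q[:,1]).round(2),"p5",np.percentile(q[:,1],5).round(2),len(q),"pulley fit y,z,R",s.x.round(2),len(w))
E
python3 -c "
from h import *
avg('A'); rel(0,0,0)
for n in ('top','side'):
  p=np.load(n+'0.npz')['p']"
```

```text
top A foot y med 128.44 p5 127.16 35 pulley fit y,z,R [70.77 55.19 53.05] 1023
side A foot y med 138.59 p5 131.34 225 pulley fit y,z,R [72.05 56.23 51.65] 576
t 19.4 tcp [587.6 -43.5  51.9] yaw x 92.19 toolz [ 3.e-04 -1.e-03 -1.e+00] F [ 0.26 -5.6   3.59] gap 0.272 gf 62.9
shift mm [  66.  -585.5   51.7]
```

Emit:
play_rows([
  [[0, 0, 0], [0.5, 0, 0], 1],
  [[0, 0, 0], [0, 0, 0], 1],
  [[0, 0, 0], [0, 0, 0], 1],
])

```text
t: 19.65
tcp_pos: [0.5875, -0.043, 0.0519]
tool_rot: [0.693, 0.721, -0.0, 0.0]
force: [0.2, -5.8, 4.3]
finger_gap: 0.271
gripper_force: 62.9
```

Emit:
play_rows([
  [[0, 0, 0], [0.5, 0, 0], 1],
  [[0, 0, 0], [0, 0, 0], 1],
  [[0, 0, 0], [0, 0, 0], 1],
])

```text
t: 19.9
tcp_pos: [0.5875, -0.0425, 0.0519]
tool_rot: [0.693, 0.72, -0.0, 0.0]
force: [0.9, -5.6, 3.2]
finger_gap: 0.275
gripper_force: 62.9
```

```bash
python3 -c "
from h import *
avg('B'); rel(0,0,0)"
```

```text
top B foot y med 128.32 p5 127.13 37 pulley fit y,z,R [71.59 55.56 52.79] 1015
side B foot y med 138.41 p5 131.18 224 pulley fit y,z,R [73.13 56.73 51.09] 562
t 20.3 tcp [587.5 -42.5  51.9] yaw x 92.19 toolz [ 2.e-04 -1.e-03 -1.e+00] F [-0.49 -5.65  3.09] gap 0.271 gf 62.9
shift mm [  65.  -585.4   51.7]
```

Emit:
play_rows([
  [[0, 0, 0], [0.5, 0, 0], 1],
  [[0, 0, 0], [0, 0, 0], 1],
  [[0, 0, 0], [0, 0, 0], 1],
])

```text
t: 20.55
tcp_pos: [0.5875, -0.042, 0.0519]
tool_rot: [0.693, 0.721, -0.0, 0.0]
force: [0.3, -5.1, 3.9]
finger_gap: 0.271
gripper_force: 62.9
```

Emit:
play_rows([
  [[0, 0, 0], [0.5, 0, 0], 1],
  [[0, 0, 0], [0, 0, 0], 1],
  [[0, 0, 0], [0, 0, 0], 1],
])

```text
t: 20.8
tcp_pos: [0.5875, -0.0415, 0.0519]
tool_rot: [0.693, 0.72, -0.0, 0.0]
force: [-0.2, -6.4, 2.4]
finger_gap: 0.274
gripper_force: 62.9
```

```bash
python3 -c "
from h import *
avg('C'); rel(0,0,0)"
```

```text
top C foot y med 128.4 p5 127.18 31 pulley fit y,z,R [72.47 55.53 52.79] 999
side C foot y med 138.39 p5 131.62 226 pulley fit y,z,R [74.23 57.64 50.26] 549
t 21.2 tcp [587.5 -41.5  51.9] yaw x 92.19 toolz [ 2.e-04 -1.e-03 -1.e+00] F [ 0.17 -4.79  3.87] gap 0.274 gf 62.9
shift mm [  64.  -585.5   51.7]
```

Emit:
play_rows([
  [[0, 0, 0], [0.5, 0, 0], 1],
  [[0, 0, 0], [0, 0, 0], 1],
  [[0, 0, 0], [0, 0, 0], 1],
])

```text
t: 21.45
tcp_pos: [0.5874, -0.0413, 0.0519]
tool_rot: [0.693, 0.721, -0.0, 0.001]
force: [-0.2, -6.3, 4.1]
finger_gap: 0.274
gripper_force: 62.9
```

Emit:
play_rows([
  [[0, 0, 0], [0.4, 0, 0], 1],
  [[0, 0, 0], [0, 0, 0], 1],
  [[0, 0, 0], [0, 0, 0], 1],
])

```text
t: 21.7
tcp_pos: [0.5875, -0.0412, 0.0519]
tool_rot: [0.693, 0.721, -0.001, 0.001]
force: [-0.4, -6.7, 3.5]
finger_gap: 0.276
gripper_force: 62.9
```

```bash
python3 -c "
from h import *
avg('D'); rel(0,0,0)"
```

```text
top D foot y med 128.26 p5 127.18 28 pulley fit y,z,R [72.82 55.65 52.69] 1000
side D foot y med 138.51 p5 131.44 222 pulley fit y,z,R [74.32 57.3  50.61] 541
t 22.1 tcp [587.5 -41.1  51.9] yaw x 92.21 toolz [ 3.0e-04 -1.7e-03 -1.0e+00] F [-0.56 -6.95  3.99] gap 0.28 gf 62.9
shift mm [  63.8 -585.5   51.7]
```

Emit:
play_rows([
  [[0, 0, 0], [0.4, 0, 0], 1],
  [[0, 0, 0], [0.4, 0, 0], 1],
  [[0, 0, 0], [0, 0, 0], 1],
  [[0, 0, 0], [0, 0, 0], 1],
  [[0, 0, 0], [0, 0, 0], 1],
])

```text
t: 22.52
tcp_pos: [0.5875, -0.0408, 0.052]
tool_rot: [0.693, 0.721, -0.001, 0.001]
force: [-0.7, -9.5, 3.2]
finger_gap: 0.275
gripper_force: 62.9
```

```bash
python3 -c "
from h import *
avg('E',5); rel(0,0,0)"
```

```text
top E foot y med 128.17 p5 127.2 26 pulley fit y,z,R [72.95 55.32 52.95] 1003
side E foot y med 138.72 p5 132.29 221 pulley fit y,z,R [74.45 57.41 50.54] 536
t 23.02 tcp [587.5 -40.9  52. ] yaw x 92.23 toolz [ 4.0e-04 -2.6e-03 -1.0e+00] F [-1.16 -8.01  3.69] gap 0.273 gf 62.9
shift mm [  63.8 -585.5   51.7]
```

Emit:
play_rows([
  [[0, 0, 0], [0.4, 0, 0], 1],
  [[0, 0, 0], [0.3, 0, 0], 1],
  [[0, 0, 0], [0, 0, 0], 1],
  [[0, 0, 0], [0, 0, 0], 1],
  [[0, 0, 0], [0, 0, 0], 1],
])

```text
t: 23.43
tcp_pos: [0.5876, -0.0406, 0.0521]
tool_rot: [0.693, 0.721, -0.001, 0.001]
force: [-1.1, -10.7, 4.9]
finger_gap: 0.268
gripper_force: 62.8
```

```bash
python3 -c "
from h import *
F=[]
for i in range(10): F.append(sense()['force']); snapshot('top')
print(np.mean(F,0).round(2))
avg('F',3); rel(0,0,0)"
```

```text
[ -0.58 -10.21   4.56]
top F foot y med 128.16 p5 127.31 28 pulley fit y,z,R [72.97 55.58 52.73] 1002
side F foot y med 138.76 p5 132.03 225 pulley fit y,z,R [74.45 57.22 50.69] 532
t 24.23 tcp [587.6 -40.7  52.1] yaw x 92.25 toolz [ 5.0e-04 -3.3e-03 -1.0e+00] F [-0.85 -9.2   4.8 ] gap 0.272 gf 62.8
shift mm [  63.8 -585.5   51.6]
```

Emit:
play_rows([
  [[0, 0.2, 0], [0, 0, -0.2], 1],
  [[0, 0, 0], [0, 0, 0], 1],
  [[0, 0, 0], [0, 0, 0], 1],
  [[0, 0, 0], [0, 0, 0], 1],
])

```text
t: 24.57
tcp_pos: [0.5875, -0.0404, 0.0519]
tool_rot: [0.693, 0.721, 0.0, -0.0]
force: [0.2, -9.9, 3.1]
finger_gap: 0.27
gripper_force: 62.7
```

```bash
cat >> h.py <<'E'
def F(N=10):
    f=[]
    for i in range(N): f.append(np.r_[sense()['force'],sense()['ft_torque']]); snapshot('top')
    print("F",np.mean(f,0).round(2))
E
python3 -c "
from h import *
F();avg('G',3); rel(0,0,0)"
```

```text
F [-0.24 -9.03  2.45 -1.6  -0.11 -0.12]
top G foot y med 127.99 p5 127.57 24 pulley fit y,z,R [73.35 55.49 52.83] 1004
side G foot y med 139.06 p5 132.19 225 pulley fit y,z,R [74.77 56.58 51.32] 519
t 25.37 tcp [587.5 -40.4  51.9] yaw x 92.23 toolz [ 3.e-04  6.e-04 -1.e+00] F [-0.07 -9.52  2.36] gap 0.271 gf 62.7
shift mm [  63.2 -585.5   51.8]
```

Emit:
play_rows([
  [[0, 0.05, 0], [0.5, 0, -0.1], 1],
  [[0, 0, 0], [0, 0, 0], 1],
  [[0, 0, 0], [0, 0, 0], 1],
  [[0, 0, 0], [0, 0, 0], 1],
])

```text
t: 25.7
tcp_pos: [0.5876, -0.0401, 0.0519]
tool_rot: [0.693, 0.721, 0.0, -0.0]
force: [-0.1, -10.7, 1.9]
finger_gap: 0.272
gripper_force: 62.6
```

```bash
python3 -c "
from h import *
F();avg('H',3); rel(0,0,0)"
```

```text
F [ 0.11 -9.91  1.53 -1.78 -0.08 -0.12]
top H foot y med 128.19 p5 127.69 17 pulley fit y,z,R [73.51 55.44 52.81] 1000
side H foot y med 139.14 p5 132.17 222 pulley fit y,z,R [75.13 57.24 50.63] 521
t 26.5 tcp [587.6 -40.1  51.9] yaw x 92.24 toolz [ 4.e-04  1.e-03 -1.e+00] F [-0.08 -9.76  1.67] gap 0.275 gf 62.6
shift mm [  63.1 -585.6   51.8]
```

Emit:
play_rows([
  [[0, 0, 0], [0, 0, 0], 0.7],
  [[0, 0, 0], [0, 0, 0], 0.65],
  [[0, 0, 0], [0, 0, 0], 0.6],
  [[0, 0, 0], [0, 0, 0], 0.5],
  [[0, 0, 0], [0, 0, 0], 0.4],
  [[0, 0, 0], [0, 0, 0], 0.3],
  [[0, 0, 0], [0, 0, 0], 0.3],
], grip_force=20)

```text
t: 27.08
tcp_pos: [0.5871, -0.0375, 0.052]
tool_rot: [0.693, 0.721, 0.001, -0.002]
force: [-0.4, 0.5, 0.0]
finger_gap: 0.699
gripper_force: 0.0
```

```bash
python3 -c "
from h import *
avg('I',4); rel(0,0,0)"
```

```text
top I foot y med 127.98 p5 127.62 25 pulley fit y,z,R [73.39 55.53 52.76] 1002
side I foot y med 139.02 p5 132.54 220 pulley fit y,z,R [74.82 57.03 50.84] 525
t 27.48 tcp [587.2 -37.9  52.1] yaw x 92.18 toolz [-2.0e-04  4.4e-03 -1.0e+00] F [ 0.42 -0.19 -0.15] gap 0.697 gf 0.0
shift mm [  60.  -585.4   52.4]
```

Emit:
play_rows([
  [[0, 0, 0], [0, 0, -3], 0.3],
  [[0, 0, 0], [0, 0, -6], 0.3],
  [[0, 0, 0], [0, 0, -10], 0.3],
  [[0, 0, 0], [0, 0, -15], 0.3],
  [[0, 0, 0], [0, 0, -20], 0.3],
  [[0, 0, 0], [0, 0, -20], 0.3],
  [[0, 0, 0], [0, 0, -20], 0.3],
  [[0, 0, 0], [-20, 0, -20], 0.3],
  [[0, 0, 0], [-25, 0, -20], 0.3],
  [[0, 0, 0], [-30, 0, 0], 0.3],
  [[0, 0, 0], [-30, 0, 0], 0.3],
  [[0, 0, 0], [-30, 0, 0], 0.3],
])

```text
t: 28.48
tcp_pos: [0.5927, -0.1746, 0.1876]
tool_rot: [0.693, 0.721, 0.002, -0.0]
force: [0.3, 0.4, 0.1]
finger_gap: 0.701
gripper_force: 0.0
```

```bash
python3 - <<'E'
from h import *
avg('J',4); look('z'); pyaw('z'); rel(0,0,0)
p=np.load("topz.npz")["p"][180:320,200:460,::-1]; q=np.load("sidez.npz")["p"][180:370,220:480,::-1]
cv2.imwrite("pics/z2.png",cv2.resize(np.vstack([p,q[:130]]),None,fx=2.2,fy=2.2,interpolation=2))
E
```

```text
top J foot y med 128.01 p5 127.58 19 pulley fit y,z,R [73.38 55.53 52.74] 1001
side J foot y med 139.12 p5 132.45 223 pulley fit y,z,R [75.19 57.95 49.94] 529
top chock 470 [586.3 -10.9] [ 45.7 108.7] 2.33 zmax 0.0497 y -0.0656 0.0428
top pulley 1312 [584.2  33.5] [ 31.7 179.2] 1.42 zmax 0.1143 y -0.0561 0.1229
top foot few 20
side chock 171 [567.5  -3.8] [ 11.4 117.2] 2.59 zmax 0.0541 y -0.0622 0.0549
side pulley 645 [582.4  48.6] [ 31.6 148.6] 1.35 zmax 0.1106 y -0.0253 0.1229
side foot 216 [583.4 135.2] [58.8 14.1] 1.74 zmax 0.078 y 0.1275 0.1428
top z n 36 yaw 91.25 yc 71.5 x at yc 583.5 line x 586.7
   plate [582.7 185.8] 2.74
side z n 24 yaw 90.05 yc 71.1 x at yc 581.3 line x 586.8
   plate [581.5 188.9] 3.94
t 28.98 tcp [ 592.4 -172.1  185.6] yaw x 92.28 toolz [-5.0e-04  4.7e-03 -1.0e+00] F [0.05 0.17 0.11] gap 0.699 gf 0.0
shift mm [ 194.6 -585.   186.7]
```

View pics/z2.png

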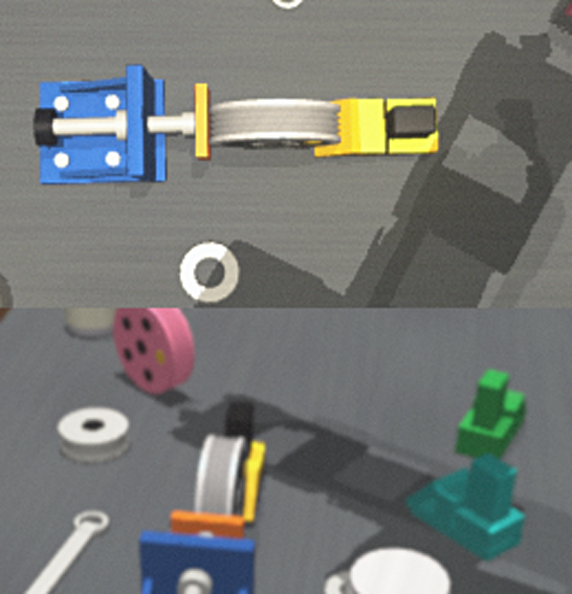

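The picture shows the pulley (275,122) upright against the foot (202,120). The chock is flat and wedged behind it (390,125), nothing else has moved, and the gripper is clear. Handing in.

```bash
python3 -c "
from station import *
print(sign_off())"
```

```text
the job is handed in; nothing more can be done
None
```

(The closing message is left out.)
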